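# Turn the stiff leaf of the recipe binder and weigh it down again

## Robot

A 7-joint arm with a two-finger parallel gripper is mounted at the origin on a cart in front of the work surface, level with it; the furniture and walls round the work are solid. World frame = base frame: x ahead of the robot, y to its left, z up, the work surface at z = 0. Lengths are in m, angles in rad, forces in N, time in s.
With the tool pointing down it reaches from about 0.35 to 0.9 m from the base axis. Payload 8.1 kg.
Tool frame: the origin (TCP) lies on the centre line of the jaws, within the pads' length; the fingertips stand 19 mm ahead of it and the grasp point (between the pads) is the TCP (arm.tip_reach is the distance from the TCP to the fingertips, in m); z points along the fingers, y is the line along which they close (so a half turn about z gives the same grasp; the last joint's range is limited). The gripper opens to 92 mm and grips with 3 to 60 N. Pads are 19 mm wide; open, the fingers measure 130 mm over their backs; the gripper's body (75 mm by 190 mm) begins 47 mm behind the grasp point.
Start: joints at [1.107, 0.434, 0.025, 1.573, -0.012, 1.134, -0.075], TCP at [0.221, -0.585, 0.246] pointing down, gripper open.
Joint ranges: [-2.62, 2.62], [-0.44, 2.09], [-1.27, 1.32], [0.08, 2.57], [-1.32, 4.46], [0.12, 2], [-2.74, 2.74]. Speed limits (rad/s): [2.22, 2.22, 3.01, 3.01, 3.14, 3.14, 3.14].

## Interface

Orientations are given as a rotation vector (axis times angle).
In Python, from cell import arm gives the robot as it stands.
- The arm moves only by the tool arm_command, never from a script. Its argument "targets" is a list that holds one entry, the list of rows, each a list of 6 numbers: the shift along the tool's x, y, z in m, then the turn, a rotation vector about the tool's x, y, z in rad. A call has 1 to 10 rows; each row shifts and turns the commanded pose from where the row before left it, along the tool's axes as they then stand; what a row does not reach is not made up. A row lasts 1/8 s, in which the tool goes at most 62.5 mm and 10.7 degrees, less where a joint would pass 70% of its speed; a pose out of reach is approached as far as the arm can. A call with a gripper value outside its range is refused whole. "jaw" is the finger opening in m, from 0 to 0.0918, set as the call begins (left out, the last holds). The fingers move at their own pace and stop on an object; "newtons" is the grip in N (left out, the last holds). Time passes only in rows, so rows that do not move let the fingers close. It gives the time, the measured TCP pose, the force, the opening and the grip force at its end, in the units of the state.
- arm.observe(): the state, without advancing time (a new reading comes with each control period).
- arm.get_image(name): name is "scene" or "side" or "wrist"; returns a dict with "pixels" (384x512x3 uint8, red, green, blue), "z_map" (384x512 float32, m along the optical axis (not along the pixel's ray), 0 where there is no reading), "fx", "fy", "cx", "cy" (pixels), "xyz" and "rotation" of the camera in the world; the wrist camera has in their place "T_tool_cam" (4x4, takes a point from camera to tool coordinates, whose origin is the TCP and whose axes are the flange's). Camera axes: x right, y down, z forward; pixel columns grow to the right and rows downward; lengths in m; the calibration is good to about 2 mm. A picture is of the moment at which its call begins: read the wrist's pose just before it.
- arm.sign_off(): hands the job in; it is judged then, once.
The state is a dict: "clock": time; "joints": joint angles; "dq": joint speeds; "joint_efforts": joint torques, N m; "position": TCP position; "ee_rot": TCP orientation; "force": force on the tool from outside, world axes, zero at the start; "ft_torque": the same for the moment, N m; "width": opening from 0.0 (shut) to 1.0 (fully open); "gripper_force": force on a finger pad.
Only numpy, scipy, OpenCV 4.12 (cv2) and the standard library are available. Lean on these libraries where they do the work, as an engineer would, in place of code of your own. Each camera call takes 0.05 s, during which the arm holds its last target. There are 200 camera calls.

## Task

The recipe binder lies open with a flat tin keeping its stiff, red-edged leaf down on the right. Take the tin off, turn that leaf over across the rings to the left so that the recipe on its back shows, and then gently lay the tin on the leaf again to keep it flat: on the plain green band at the head of the page, lengthwise from the rings towards the red edge, so that nothing of the recipe is covered. Do not let the tin tumble, and leave the other things where they are.

Things in the scene. Friction and masses are not known exactly. Their poses are not given: they have to be found in the camera images.
- binder: Dark blue ring binder lying open, fixed, 212 (along spine) x 344 mm. Origin: under mid-spine, worktop height. x along the spine away from the reader, y to the left pages, z up. Ring axis along x at z 20.5; two rings at x +-40, to z 39, y +-19. Paper pages (fixed): top z 18, out to y +-132; covers 3 thick, to y +-172. Worktop right of the right cover is clear for 130 mm.
- leaf (a joint): Turn of the stiff leaf about the ring axis, rad: 0 flat on the right pages (binder -y), 1.57 upright, 3.14 flat on the left pages. It is springy and does not lie flat unweighted: it rises 0.3 to 0.6 off the right pages and, once past upright, stays 0.3 to 0.6 short of the left ones. Less than 0.5 N at its edge presses it flat; the tin's weight keeps it so.
- leaf_bar (a point): Middle of the red grip bar on the leaf's free edge, 144.5 mm from the ring axis. Bar: 190 mm along the spine, 15 wide, 8 thick. The rest is white board, 3 thick, 11 to 139 mm from the axis, mid-plane through the axis (bar stands 2.5 proud on both faces). Leaf 85 g. Axes: the binder's when the leaf is at 0; -y from rings to bar, -z out of the back face.
- leaf_back_band (a point): Centre of the plain green band on the leaf's back face, on the surface, 51 mm from mid-spine toward the head of the page (binder +x), 78 mm from the ring axis. Band: 84 mm along the spine, 112 mm from rings to bar (its long side). With the leaf flat on the left it is 22 mm above the worktop, at binder y +78. Axes as leaf_bar. (The front face has an orange band.)
- tin: Flat food tin, blue-green lid, rounded corners, 63 (its x) x 105 (its y) x 26 mm high, 100 to 210 g. Origin: centre of the underside; z up through the lid. Starts on the leaf's front face, underside 22 mm above the worktop, roughly lengthwise along the spine.
- mill: wooden pepper mill, 58 mm across, 170 mm tall, stands on the worktop at the right of the binder; origin under its middle. Leave it alone.
- bowl: brown paper bowl, 181 mm across, 83 mm tall, very light (30 g), stands on the worktop at the left of the binder; origin under its middle. Leave it alone.
- spice_a: spice jar with a black cap and a pale label, 41 mm across, 105 mm tall, behind the binder under the wall cabinets; origin under its middle. Leave it alone.
- mug: white mug with yellow stripes, 86 mm across, 101 mm tall, behind the binder at the right, under the wall cabinets; origin under its middle. Leave it alone.
Not all that is in view belongs to the job. Of the things like the tin, leave any that is black; of the rest the larger one is meant.

How it is judged:
On the way, in this order (a step that is already met when the one before it is completed fails the run):
1. the tin is off the leaf and the leaf has risen off the right-hand pages (contact force between tin and leaf below 0.05 N and value of joint leaf above 0.25 rad), for 0.2 s.
2. the leaf has been turned over to the left with the tin off it (contact force between tin and leaf below 0.05 N and value of joint leaf above 2.3 rad), for 0.2 s.
At the end, for the whole second after the job is handed in: Leaf flat on the left, back face up (joint above 3.08 rad); tin upright, still, underside within 6 mm of the leaf, its centre within 15 mm (along the spine) and 25 mm (across) of the green band's centre, its long side within 0.25 rad of the rings-to-bar direction (value of joint leaf above 3.08 rad and x of tin in the frame of leaf_back_band between -0.015 and 0.015 m and y of tin in the frame of leaf_back_band between -0.025 and 0.025 m and z of tin in the frame of leaf_back_band between -0.006 and 0.006 m and angle between the y axis of tin and the y axis of leaf_back_band, either way round below 0.25 rad and angle between tin's own z axis and vertical below 0.1 rad and linear speed of tin below 0.02 m/s); the robot touches nothing.
It fails at once if the tin is tipped by more than 45 degrees (angle between tin's own z axis and vertical above 0.8 rad).
It fails at once if the tin is dropped or pressed on the leaf with more than 40 N (contact force between tin and leaf above 40 N).
It fails at once if the mill, bowl, spice jar or mug is moved by more than 30 mm (distance of any of mill, bowl, spice_a, mug from where it was at the start of the episode above 0.03 m).
It also fails if it takes over 72 s, if anything falls off the work surface, if the arm or the gripper's body presses on something with over 40 N, if the wrist force passes 120 N, or if a joint passes its speed limit or range.

## Working session

There is one attempt and no reset: what is moved stays moved. The work goes in short steps, Python scripts to look and compute and a tool call to move; the robot and the scene stay as the last step left them, time stands still between calls to the robot, and variables do not carry over. Pictures are saved under pics/ and viewed, at most 10 in all, crops included, and the job is handed in when it is done.

Besides the shell and the picture viewer there is one more tool, called after "Call:" in YAML: its name, and indented under it one key for each argument. arm_command: Moves the arm, as the interface text tells. Its arguments: {"type":"object","properties":{"targets":{"type":"array","items":{"type":"array","items":{"type":"array","items":{"type":"number"}}}},"jaw":{"type":"number"},"newtons":{"type":"number"}},"required":["targets"]}

```bash
mkdir -p pics; ls; cat > h.py <<'E'
import numpy as np, cv2
from cell import arm
from scipy.spatial.transform import Rotation as R
def snap(name,fn):
    s=arm.observe(); im=arm.get_image(name)
    cv2.imwrite('pics/'+fn,im['pixels'][:,:,::-1]); 
    if name=='wrist':
        T=np.eye(4);T[:3,:3]=R.from_rotvec(s['ee_rot']).as_matrix();T[:3,3]=s['position'];T=T@im['T_tool_cam']
    else:
        T=np.eye(4);r=np.array(im['rotation']);T[:3,:3]=r if r.shape==(3,3) else R.from_rotvec(r).as_matrix();T[:3,3]=im['xyz']
    np.savez('pics/'+fn[:-4],T=T,z=im['z_map'],K=[im['fx'],im['fy'],im['cx'],im['cy']],px=im['pixels'])
    return im
def cloud(fn):
    d=np.load('pics/'+fn+'.npz');fx,fy,cx,cy=d['K'];z=d['z'];v,u=np.mgrid[:z.shape[0],:z.shape[1]]
    p=np.stack([(u-cx)/fx*z,(v-cy)/fy*z,z],-1)
    return p@d['T'][:3,:3].T+d['T'][:3,3],d['px'],z
E
python3 - <<'E'
from h import *
a=snap('scene','s0.png');b=snap('side','d0.png');
print(a['xyz'],b['xyz'],np.shape(a['rotation']));s=arm.observe();print(s)
i=cv2.imread('pics/s0.png');j=cv2.imread('pics/d0.png')
cv2.imwrite('pics/s0v.png',cv2.resize(i,(800,600)));cv2.imwrite('pics/d0v.png',cv2.resize(j,(800,600)))
E
```

```text
pics
[-0.5725139  -0.86224432  1.07945548] [0.41547746 1.23299985 0.9804245 ] (3,)
{'clock': 0.1, 'joints': array([ 1.10741052,  0.43516935,  0.02500134,  1.57398556, -0.01158932,
        1.13403551, -0.07506378]), 'dq': array([ 1.70020860e-03, -2.95451300e-05,  1.42131152e-04, -3.59389538e-03,
        3.10793077e-04, -2.03545017e-04, -1.55365010e-03]), 'joint_efforts': array([ 1.75900786e-03, -6.69129324e+01,  9.87158194e-01, -3.15147328e+01,
       -6.05696230e-02,  3.74564377e-02,  5.57398334e-05]), 'position': array([ 0.22041209, -0.58438081,  0.24502175]), 'ee_rot': array([-3.08925866e+00, -5.63319424e-01,  6.43793610e-04]), 'force': array([-1.33391401, -0.40929994, -0.38833929]), 'ft_torque': array([ 0.0282498 , -0.00243614, -0.06167875]), 'gripper_force': 0.0, 'width': 1.0014300962166645}
```

View pics/s0v.png

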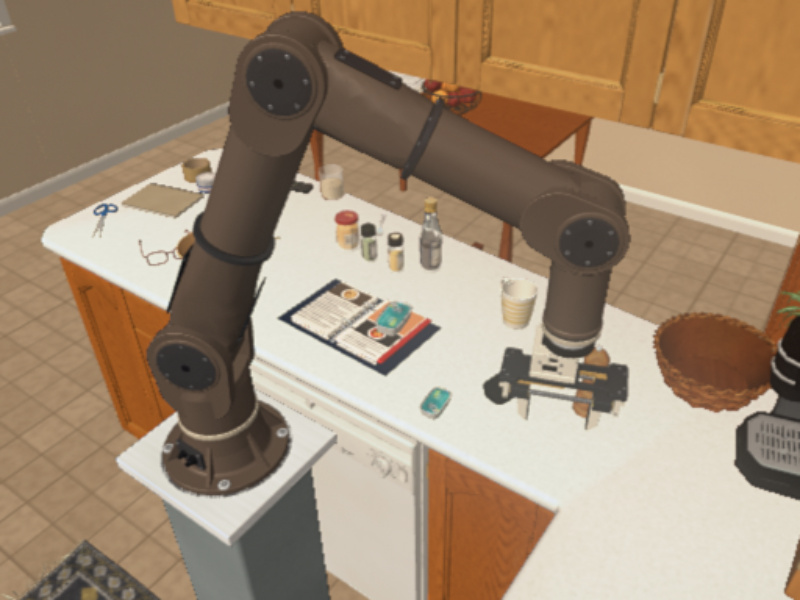

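View pics/d0v.png

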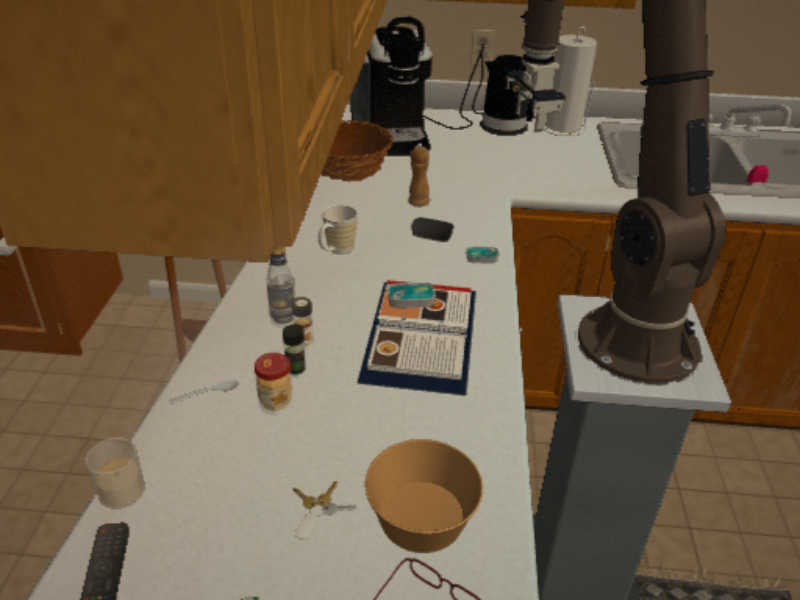

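Scene view: binder at about (360,325) of the 800x600 view, the tin at (395,315), red edge on the right; a smaller tin is at (436,402). Side view: binder at (420,335), tin (412,294), bowl (423,495), mill (420,178), black tin (432,229). Next is an orthographic top view.

```bash
python3 - <<'E'
from h import *
out=np.zeros((600,800,3),np.uint8); n=0
# ortho: 1mm/px ; x up (0.25..0.85), y left (0.4..-0.4)
for fn in ['s0','d0']:
    p,px,z=cloud(fn)
    P=p.reshape(-1,3)
    for name,(u,v) in ({'tin':(264,188),'cornA':(242,181),'cornB':(305,186),'cornC':(299,250),'cornD':(230,246),'bowl':(271,330),'mill':(268,96),'mug':(215,140),'blk':(276,147),'small':(308,163)}.items() if fn=='d0' else {'tin':(253,202),'corR':(280,209),'corN':(246,236),'corL':(181,203),'corF':(216,180)}.items()):
        print(fn,name,p[v,u].round(3))
p,px,z=cloud('d0')
d=np.load('pics/d0.npz');T=np.linalg.inv(d['T']);fx,fy,cx,cy=d['K']
# homography plane z=0.02 warp
v,u=np.mgrid[:600,:700]
X=.75-v*.0008;Y=.30-u*.0008
for fn in ['d0','s0']:
    d=np.load(f'pics/{fn}.npz');T=np.linalg.inv(d['T']);fx,fy,cx,cy=d['K']
    q=np.stack([X,Y,X*0+.022],-1)@T[:3,:3].T+T[:3,3]
    w=cv2.remap(d['px'],(fx*q[...,0]/q[...,2]+cx).astype(np.float32),(fy*q[...,1]/q[...,2]+cy).astype(np.float32),cv2.INTER_CUBIC)
    cv2.imwrite(f'pics/top_{fn}.png',w[:,:,::-1])
E
```

```text
s0 tin [ 0.482 -0.07   0.042]
s0 corR [ 0.55  -0.145 -0.003]
s0 corN [ 0.354 -0.132  0.002]
s0 corL [0.362 0.184 0.004]
s0 corF [0.557 0.171 0.001]
d0 tin [ 0.478 -0.06   0.041]
d0 cornA [ 0.562 -0.149  0.   ]
d0 cornB [ 0.336 -0.143  0.001]
d0 cornC [ 0.353  0.187 -0.001]
d0 cornD [0.561 0.195 0.001]
d0 bowl [0.419 0.489 0.004]
d0 mill [ 0.5   -0.536  0.157]
d0 mug [ 0.687 -0.327  0.058]
d0 blk [ 0.452 -0.366  0.021]
d0 small [ 0.326 -0.269  0.019]
```

View pics/top_d0.png

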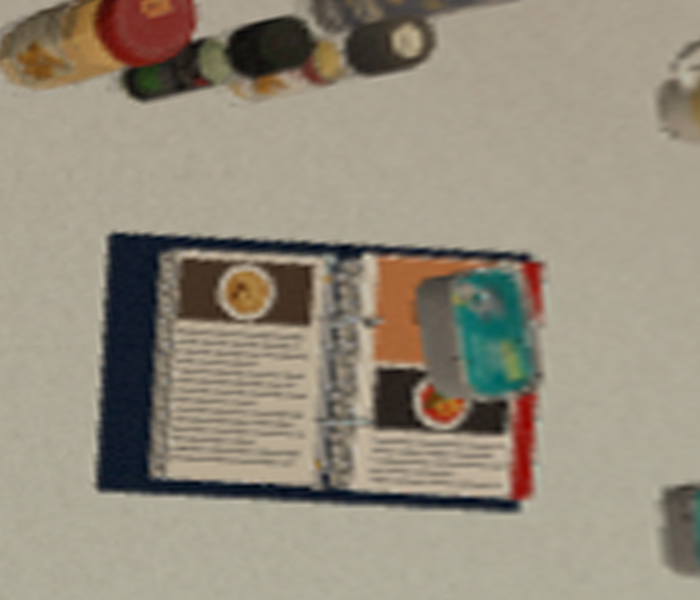

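Top view (0.8 mm/px, on plane z=22 mm): the binder's spine runs (345,245) to (330,490), yaw about -0.055. The red bar runs (545,262) to (525,498), and the tin's lid is centred near (495,335) with yaw about +0.08. I'll go above it for a close wrist view.

Call:
arm_command:
  targets:
    - [[0.033,-0.034,-0.009,0,0,0],[0.033,-0.034,-0.009,0,0,0],[0.033,-0.034,-0.009,0,0,0],[0.033,-0.034,-0.009,0,0,0],[0.033,-0.034,-0.009,0,0,0],[0.033,-0.034,-0.009,0,0,0],[0.033,-0.034,-0.009,0,0,0],[0.033,-0.034,-0.009,0,0,0],[0.033,-0.034,-0.009,0,0,0],[0.033,-0.034,-0.009,0,0,0]]

```text
clock: 1.35
position: [0.4095, -0.1487, 0.3359]
ee_rot: [3.091, 0.563, -0.0]
force: [0.7, -0.5, 0.3]
width: 1.001
gripper_force: 0.0
```

Call:
arm_command:
  targets:
    - [[0.033,-0.034,-0.009,0,0,0],[0.033,-0.034,-0.009,0,0,0],[0,0,0,0,0,0.14],[0,0,0,0,0,0.14],[0,0,0,0,0,0],[0,0,0,0,0,0]]

```text
clock: 2.1
position: [0.447, -0.0633, 0.3536]
ee_rot: [-3.139, -0.131, 0.001]
force: [-0.2, 0.1, 0.4]
width: 1.002
gripper_force: 0.0
```

```bash
python3 - <<'E'
from h import *
snap('wrist','w1.png')
s=arm.observe();print(s['clock'],s['position'],R.from_rotvec(s['ee_rot']).as_matrix().round(3))
cv2.imwrite('pics/w1v.png',cv2.resize(cv2.imread('pics/w1.png'),(800,600)))
E
```

```text
2.15 [ 0.44701291 -0.06336535  0.35361059] [[ 0.997  0.083 -0.   ]
 [ 0.083 -0.997  0.   ]
 [-0.    -0.    -1.   ]]
```

View pics/w1v.png

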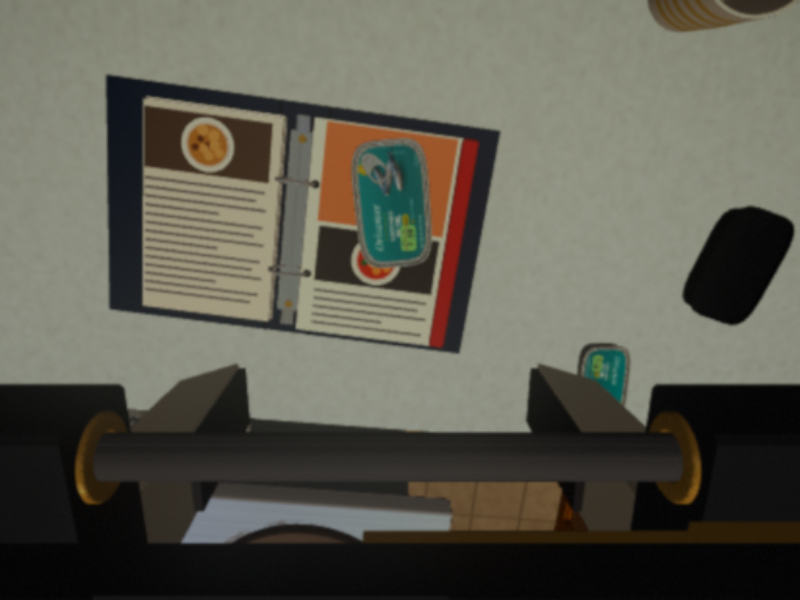

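The wrist view shows the tin lid at (392,203), the red bar from (470,140) to (437,347), the rings at (300,183) and (290,271), and the black tin at (740,265).

```bash
python3 - <<'E'
from h import *
p,px,z=cloud('w1')
P=p.reshape(-1,3);C=px.reshape(-1,3).astype(int)
box=(P[:,0]>.36)&(P[:,0]<.6)&(P[:,1]>-.16)&(P[:,1]<.19)
def rect(m):
    r=cv2.minAreaRect((P[m][:,:2]*1000).astype(np.float32));print(m.sum(),r,P[m].mean(0).round(4));return r
print('tin');rect(box&(P[:,2]>.041)&(P[:,2]<.056)&(P[:,1]<-.03))
red=(C[:,0]>90)&(C[:,1]<50)&(C[:,2]<50)&(P[:,0]>.34)&(P[:,0]<.57)&(P[:,1]>-.18)&(P[:,1]<-.09)
print('red');rect(red)
for n,(u,v) in {'ring1':(300,183),'ring2':(290,271),'coverTL':(109,77),'coverTR':(498,131),'BL':(111,308),'BR':(459,352),'blk':(740,265),'small':(604,370)}.items(): print(n,p[int(v*.64),int(u*.64)].round(4))
E
```

```text
tin
3705 ((482.7730407714844, -64.51426696777344), (105.05194854736328, 62.881072998046875), 10.13764476776123) [ 0.4842 -0.0644  0.0454]
red
1220 ((442.35638427734375, -122.4244613647461), (13.455053329467773, 194.91226196289062), 87.10633087158203) [ 0.4522 -0.1227  0.0246]
ring1 [0.4932 0.0129 0.0387]
ring2 [0.4099 0.0253 0.0064]
coverTL [0.5658 0.1851 0.0044]
coverTR [ 0.5507 -0.1524  0.0037]
BL [0.3579 0.1962 0.0033]
BR [ 0.3413 -0.1431  0.0047]
blk [ 0.4532 -0.3841  0.0224]
small [ 0.3398 -0.284   0.0169]
```

Call:
arm_command:
  targets:
    - [[0.0356,0.0041,0.02,0,0,0],[0,0,0,0,0,-0.094],[0,0,0.05,0,0,0],[0,0,0.05,0,0,0],[0,0,0.05,0,0,0],[0,0,0.04,0,0,0],[0,0,0.03,0,0,0],[0,0,0.015,0,0,0],[0,0,0,0,0,0]]
  jaw: 0.078

```text
clock: 3.28
position: [0.4827, -0.0645, 0.0983]
ee_rot: [-3.129, -0.275, 0.002]
force: [-0.4, -0.0, 0.2]
width: 0.847
gripper_force: 0.0
```

```bash
python3 - <<'E'
from h import *
snap('wrist','w2.png');s=arm.observe();print(s['clock'],s['position'],s['ee_rot'],s['force'])
p,px,z=cloud('w2');P=p.reshape(-1,3)
m=(P[:,2]>.041)&(P[:,2]<.056)&(abs(P[:,1]+.0645)<.05)&(abs(P[:,0]-.4828)<.07)
print(m.sum(),cv2.minAreaRect((P[m][:,:2]*1000).astype(np.float32)))
cv2.imwrite('pics/w2v.png',cv2.resize(cv2.imread('pics/w2.png'),(800,600)))
E
```

```text
3.325 [ 0.48329261 -0.06452214  0.09914957] [3.12954429e+00 2.74824343e-01 3.74189240e-04] [-0.44163667  0.55199985  0.86809336]
13409 ((492.21453857421875, -62.89760208129883), (84.91940307617188, 63.111595153808594), 10.082061767578125)
```

View pics/w2v.png

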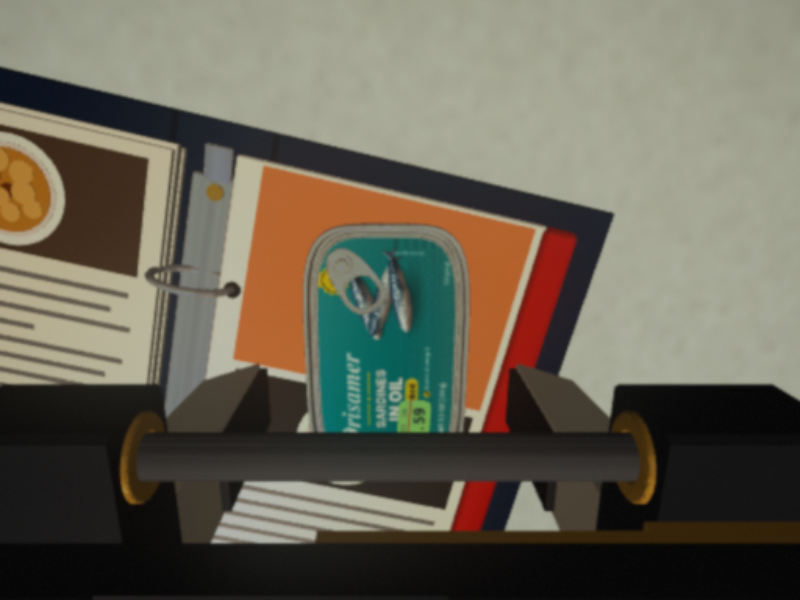

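The close view shows the tin at (388,330), centred between the jaws and parallel to them. I'll descend and grip.

Call:
arm_command:
  targets:
    - [[0,0,0.02,0,0,0],[0,0,0.02,0,0,0],[0,0,0.01,0,0,0],[0,0,0,0,0,0],[0,0,0,0,0,0]]

```text
clock: 3.95
position: [0.4836, -0.0645, 0.0496]
ee_rot: [3.129, 0.274, 0.002]
force: [0.3, 1.4, 0.4]
width: 0.849
gripper_force: 0.0
```

Call:
arm_command:
  targets:
    - [[0,0,0,0,0,0],[0,0,0,0,0,0],[0,0,0,0,0,0],[0,0,0,0,0,0]]
  jaw: 0.05
  newtons: 20

```text
clock: 4.45
position: [0.4831, -0.0645, 0.049]
ee_rot: [3.129, 0.274, 0.001]
force: [-1.0, -0.5, 4.9]
width: 0.647
gripper_force: 20.0
```

Call:
arm_command:
  targets:
    - [[0,0,-0.02,0,0,0],[0,0,-0.04,0,0,0],[0,0,-0.05,0,0,0],[0,0,-0.05,0,0,0],[0,0,-0.01,0,0,0],[0,0,0,0,0,0],[0,0,0,0,0,0]]

```text
clock: 5.32
position: [0.4819, -0.0645, 0.217]
ee_rot: [-3.129, -0.274, 0.005]
force: [0.1, 0.2, -1.9]
width: 0.645
gripper_force: 20.0
```

```bash
python3 - <<'E'
from h import *
im=snap('wrist','w3.png');s=arm.observe();print(s['clock'],s['position'],s['joints'].round(3),s['force'],s['width'],s['gripper_force'],im['T_tool_cam'].round(3))
snap('side','d3.png')
cv2.imwrite('pics/d3v.png',cv2.resize(cv2.imread('pics/d3.png')[120:280,180:400],(800,582),interpolation=cv2.INTER_CUBIC))
E
```

```text
5.375 [ 0.48192221 -0.06448605  0.21702243] [ 0.338  0.273 -0.385  1.914  0.121  0.981 -1.498] [-0.10203646 -0.91722845 -1.83058701] 0.6501558848862022 19.999796971678734 [[-0.001 -0.96  -0.281  0.076]
 [ 1.    -0.001  0.     0.001]
 [-0.001 -0.281  0.96  -0.14 ]
 [ 0.     0.     0.     1.   ]]
```

View pics/d3v.png

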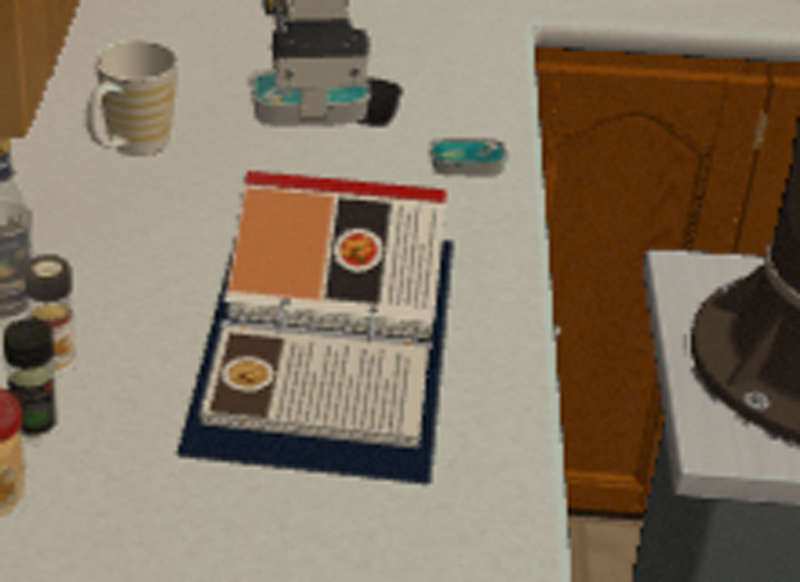

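The tin is held and the leaf has risen by itself (red bar at (345,187) in the crop). Now I'll carry the tin right and turn it.

Call:
arm_command:
  targets:
    - [[-0.0125,0.0362,0,0,0,0],[-0.0125,0.0362,0,0,0,0],[-0.0125,0.0362,0,0,0,0],[-0.0122,0.0362,0,0,0,0],[0,0,0,0,0,0.18],[0,0,0,0,0,0.18],[0,0,0,0,0,0.18],[0,0,0,0,0,0.18],[0,0,0,0,0,0.18],[0,0,0,0,0,0.18]]

```text
clock: 6.68
position: [0.4587, -0.2155, 0.2176]
ee_rot: [2.821, -1.382, -0.003]
force: [0.2, 0.1, -1.6]
width: 0.647
gripper_force: 20.0
```

Call:
arm_command:
  targets:
    - [[0,0,0,0,0,0.18],[0,0,0,0,0,0.18],[0,0,0,0,0,0.18],[0,0,0,0,0,0.176],[0,0,0.05,0,0,0],[0,0,0.05,0,0,0],[0,0,0.05,0,0,0],[0,0,0.02,0,0,0],[0,0,0,0,0,0],[0,0,0,0,0,0]]

```text
clock: 7.92
position: [0.4583, -0.2159, 0.0479]
ee_rot: [2.221, -2.219, -0.004]
force: [0.5, 0.6, -0.6]
width: 0.649
gripper_force: 20.0
```

Call:
arm_command:
  targets:
    - [[0,0,0.01,0,0,0.048],[0,0,0.007,0,0,0],[0,0,0.004,0,0,0],[0,0,0,0,0,0],[0,0,0,0,0,0]]

```text
clock: 8.55
position: [0.4579, -0.2157, 0.0265]
ee_rot: [2.168, -2.271, -0.005]
force: [-0.8, 0.2, 0.9]
width: 0.646
gripper_force: 20.0
```

Call:
arm_command:
  targets:
    - [[0,0,0,0,0,0],[0,0,0,0,0,0],[0,0,0,0,0,0],[0,0,0,0,0,0]]
  jaw: 0.078

```text
clock: 9.05
position: [0.458, -0.2157, 0.0265]
ee_rot: [2.168, -2.271, -0.005]
force: [0.2, -0.4, 0.1]
width: 0.85
gripper_force: 0.0
```

Call:
arm_command:
  targets:
    - [[0,0,-0.03,0,0,0],[0,0,-0.05,0,0,0],[0,0,-0.06,0,0,0],[0,0,-0.06,0,0,0],[0,0,0,0,0,0],[0,0,0,0,0,0]]

```text
clock: 9.8
position: [0.4585, -0.2155, 0.2263]
ee_rot: [2.168, -2.271, -0.005]
force: [0.0, 0.5, -0.4]
width: 0.849
gripper_force: 0.0
```

```bash
python3 - <<'E'
from h import *
snap('wrist','w4.png');snap('side','d4.png');snap('scene','s4.png');s=arm.observe();print(s['clock'],s['position'],s['joints'].round(3),R.from_rotvec(s['ee_rot']).as_matrix().round(3))
ax=np.array([.9988,-.048]);ay=np.array([.048,.9988]);c=np.array([.4497,.0219])
for f in ['w4','d4','s4']:
    p,px,z=cloud(f);P=p.reshape(-1,3);C=px.reshape(-1,3).astype(int)
    m=(P[:,2]>.015)&(P[:,2]<.034)&(abs(P[:,1]+.2158)<.065)&(abs(P[:,0]-.4586)<.06)
    if m.sum()>9:print(f,'tin',m.sum(),cv2.minAreaRect((P[m][:,:2]*1000).astype(np.float32)),np.median(P[m][:,2]))
    b=np.stack([(P[:,:2]-c)@ax,(P[:,:2]-c)@ay,P[:,2]],1)
    red=(C[:,0]>80)&(C[:,1]<.45*C[:,0])&(C[:,2]<.45*C[:,0])&(abs(b[:,0])<.12)&(abs(b[:,1]+.13)<.05)&(b[:,2]>.01)&(b[:,2]<.15)
    if red.sum()>5:print(f,'red',red.sum(),np.median(b[red],0).round(4),b[red].min(0).round(3),b[red].max(0).round(3))
E
```

```text
9.95 [ 0.45784522 -0.2155006   0.22511835] [ 0.014  0.27   0.4    1.906 -0.123  0.996 -2.719] [[-0.047 -0.999 -0.006]
 [-0.999  0.047  0.002]
 [-0.001  0.006 -1.   ]]
w4 tin 5680 ((458.79705810546875, -216.0206298828125), (103.4484634399414, 62.830963134765625), 87.29508972167969) 0.02328851160493689
w4 red 24 [-0.0158 -0.0815  0.062 ] [-0.024 -0.083  0.061] [-0.007 -0.08   0.063]
d4 tin 141 ((455.6429138183594, -238.02227783203125), (62.03269577026367, 62.655391693115234), 84.4839096069336) 0.02256828066399086
d4 red 181 [ 0.0009 -0.1265  0.085 ] [-0.088 -0.138  0.06 ] [ 0.095 -0.081  0.092]
s4 tin 370 ((458.3961486816406, -216.83126831054688), (107.78290557861328, 70.01801300048828), 86.73433685302734) 0.022339750850115192
s4 red 65 [-0.0065 -0.1346  0.0868] [-0.093 -0.139  0.082] [ 0.086 -0.126  0.091]
```

J7 is near its limit, so I'll turn half round (same grasp) and close the fingers. The tin stands at (0.459,-0.216), long side across. The leaf is at about 0.44 rad.

Call:
arm_command:
  targets:
    - [[0,0,0,0,0,-0.18],[0,0,0,0,0,-0.18],[0,0,0,0,0,-0.18],[0,0,0,0,0,-0.18],[0,0,0,0,0,-0.18],[0,0,0,0,0,-0.18],[0,0,0,0,0,-0.18],[0,0,0,0,0,-0.18],[0,0,0,0,0,-0.18],[0,0,0,0,0,-0.18]]
  jaw: 0
  newtons: 10

```text
clock: 11.2
position: [0.4579, -0.2158, 0.2251]
ee_rot: [-3.125, -0.295, 0.009]
force: [0.5, -0.1, -0.5]
width: 0.005
gripper_force: 0.0
```

Call:
arm_command:
  targets:
    - [[0,0,0,0,0,-0.18],[0,0,0,0,0,-0.18],[0,0,0,0,0,-0.18],[0,0,0,0,0,-0.18],[0,0,0,0,0,-0.18],[0,0,0,0,0,-0.18],[0,0,0,0,0,-0.18],[0,0,0,0,0,-0.08],[0,0,0,0,0.15,0],[0,0,0,0,0.15,0]]

```text
clock: 12.45
position: [0.4588, -0.2151, 0.2261]
ee_rot: [-2.106, -2.009, -0.322]
force: [0.2, 0.2, -0.6]
width: 0.006
gripper_force: 0.0
```

Call:
arm_command:
  targets:
    - [[0,0,0,0,0.16,0],[0,0,0,0,0.16,0],[0,0,0,0,0.16,0],[0,0,0,0,0,0],[0,0,0,0,0,0]]

```text
clock: 13.08
position: [0.4588, -0.2151, 0.2262]
ee_rot: [-1.812, -1.725, -0.74]
force: [-0.7, 0.8, -0.8]
width: 0.005
gripper_force: 0.0
```

```bash
cat > st.py <<'E'
from h import *
s=arm.observe();M=R.from_rotvec(s['ee_rot']).as_matrix()
ax=np.array([.9988,-.048,0]);ay=np.array([.048,.9988,0]);c=np.array([.4497,.0219,0]);B=np.stack([ax,ay,[0,0,1]])
print(s['clock'],'bin',(B@(s['position']-c)).round(4),'J',s['joints'].round(2),'F',s['force'].round(1));print('axes in binder (cols)\n',(B@M).round(3))
E
python3 st.py
```

```text
13.075 bin [ 0.0205 -0.2363  0.2262] J [ 0.88  0.59 -0.25  1.64 -0.49  1.43  0.79] F [-0.7  0.8 -0.8]
axes in binder (cols)
 [[ 0.002  1.    -0.003]
 [ 0.712  0.001  0.702]
 [ 0.702 -0.004 -0.712]]
```

Call:
arm_command:
  targets:
    - [[-0.0277,0,0,0,0,0],[-0.0277,0,0,0,0,0],[0,0,0.05,0,0,0],[0,0,0.05,0,0,0],[0,0,0.04,0,0,0],[0,0,0.03,0,0,0],[0,0,0,0,0,0],[0,0,0,0,0,0]]

```text
clock: 14.08
position: [0.4628, -0.1362, 0.0679]
ee_rot: [-1.812, -1.727, -0.741]
force: [0.3, -0.1, 0.1]
width: 0.004
gripper_force: 0.0
```

```bash
python3 st.py; python3 - <<'E'
from h import *
snap('side','d5.png');snap('wrist','w5.png')
a=cv2.resize(cv2.imread('pics/d5.png')[110:260,210:360],(600,600),interpolation=cv2.INTER_CUBIC)
cv2.imwrite('pics/d5v.png',a)
# planned waypoints (binder y,z)
rho=.152;dl=.0265
prev=None
for th,a in [(.44,.785),(.785,.95),(1.1,1.25),(1.4,1.5),(1.65,1.57),(1.9,1.57),(2.1,1.57)]:
    k=th-dl; p=np.array([-rho*np.cos(k),.0205+rho*np.sin(k)])-.011*np.array([np.sin(a),np.cos(a)])
    print(th,a,p.round(4))
E
```

```text
14.075 bin [ 0.0207 -0.1573  0.0679] J [ 0.81  0.75 -0.29  1.86 -0.54  1.04  0.9 ] F [ 0.3 -0.1  0.1]
axes in binder (cols)
 [[ 0.001  1.    -0.002]
 [ 0.712  0.001  0.702]
 [ 0.702 -0.002 -0.712]]
0.44 0.785 [-0.147   0.0738]
0.785 0.95 [-0.1193  0.1187]
1.1 1.25 [-0.083   0.1506]
1.4 1.5 [-0.0408  0.1688]
1.65 1.57 [-0.003   0.1723]
1.9 1.57 [0.0343 0.1656]
2.1 1.57 [0.0622 0.1537]
```

View pics/d5v.png

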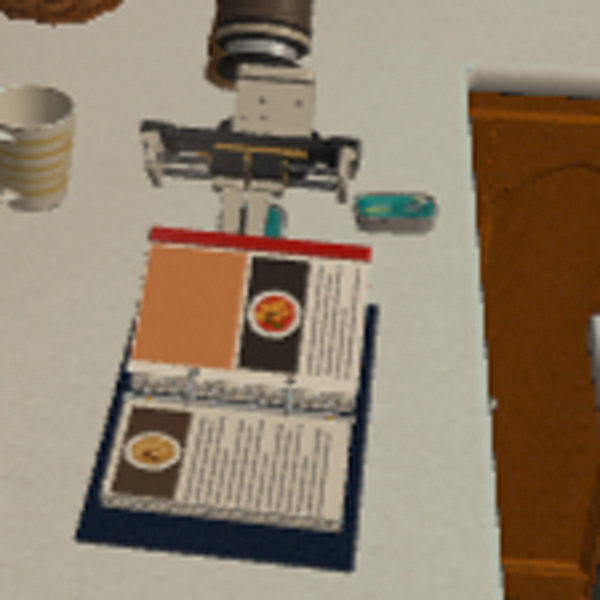

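The fingers are behind and under the red bar (bar at (260,243) in the crop, fingers at (243,212)). Now I'll lift along the arc.

Call:
arm_command:
  targets:
    - [[0.016,0,-0.001,0,0,0],[0.016,0,-0.001,0,0,0],[0.015,0,-0.001,0,0,0],[0.015,0,-0.001,0,0,0],[0,0,0,0,-0.165,0],[0.0233,0,-0.0025,0,0,0],[0.0233,0,-0.0025,0,0,0],[0,0,0,0,-0.15,0],[0,0,0,0,-0.15,0],[0,0,0,0,0,0]]

```text
clock: 15.42
position: [0.4662, -0.0558, 0.1455]
ee_rot: [-2.095, -2.008, -0.332]
force: [-0.4, -0.1, -0.3]
width: 0.005
gripper_force: 0.0
```

```bash
python3 st.py; cat > leaf.py <<'E'
import sys
from h import *
f=sys.argv[1];snap('side',f+'.png')
ax=np.array([.9988,-.048]);ay=np.array([.048,.9988]);c=np.array([.4497,.0219])
p,px,z=cloud(f);P=p.reshape(-1,3);C=px.reshape(-1,3).astype(int)
b=np.stack([(P[:,:2]-c)@ax,(P[:,:2]-c)@ay,P[:,2]],1)
red=(C[:,0]>80)&(C[:,1]<.45*C[:,0])&(C[:,2]<.45*C[:,0])&(abs(b[:,0])<.12)&(abs(b[:,1])<.17)&(b[:,2]>.02)&(b[:,2]<.2)
q=np.median(b[red],0);print(red.sum(),q,np.arctan2(q[2]-.0205,-q[1]))
E
python3 leaf.py d6
```

```text
15.425 bin [ 0.0202 -0.0769  0.1455] J [ 0.4   0.37 -0.21  2.02 -0.32  0.84  0.38] F [-0.4 -0.1 -0.3]
axes in binder (cols)
 [[-0.005  1.    -0.004]
 [ 0.95   0.006  0.312]
 [ 0.312 -0.003 -0.95 ]]
266 [-0.0079713  -0.05485066  0.15324505] 1.1789600695241509
```

The leaf is at 1.18 rad and following. On past upright.

Call:
arm_command:
  targets:
    - [[0.0222,0,-0.002,0,0,0],[0.0222,0,-0.002,0,-0.16,0],[0,0,0,0,-0.09,0],[0.019,0,0,0,-0.07,0],[0.019,0,0,0,0,0],[0.019,0,0.003,0,0,0],[0.019,0,0.003,0,0,0],[0.014,0,0.006,0,0,0],[0.014,0,0.006,0,0,0],[0,0,0,0,0,0]]

```text
clock: 16.73
position: [0.4724, 0.0857, 0.1438]
ee_rot: [-2.272, -2.167, 0.01]
force: [0.2, -0.2, 0.3]
width: 0.003
gripper_force: 0.0
```

```bash
python3 st.py; python3 leaf.py d7
```

```text
16.725 bin [0.0197 0.0648 0.1438] J [-0.17  0.34 -0.15  2.03  0.07  0.79 -0.41] F [ 0.2 -0.2  0.3]
axes in binder (cols)
 [[-0.     1.    -0.006]
 [ 1.     0.    -0.003]
 [-0.003 -0.006 -1.   ]]
156 [0.00238768 0.10127953 0.13506334] 2.2947281209392676
```

Call:
arm_command:
  targets:
    - [[-0.03,0,-0.01,0,0,0],[-0.05,0,-0.02,0,0,0],[-0.05,0,-0.02,0,0,0],[-0.05,0,-0.006,0,0,0],[-0.05,0,0,0,0,0],[-0.05,0,0,0,0,0],[-0.022,0,0,0,0,0],[0,0,0,0,0,0],[0,0,0,0,0,0]]
  jaw: 0.078

```text
clock: 17.9
position: [0.4584, -0.2156, 0.2017]
ee_rot: [-2.274, -2.167, 0.008]
force: [0.2, 0.4, 0.0]
width: 0.842
gripper_force: 0.0
```

```bash
python3 st.py; python3 leaf.py d8;python3 - <<'E'
from h import *
snap('wrist','w8.png')
p,px,z=cloud('w8');P=p.reshape(-1,3)
m=(P[:,2]>.018)&(P[:,2]<.034)&(abs(P[:,1]+.2158)<.065)&(abs(P[:,0]-.4586)<.05)
print('tin',m.sum(),cv2.minAreaRect((P[m][:,:2]*1000).astype(np.float32)))
E
```

```text
17.9 bin [ 0.0201 -0.2368  0.2017] J [ 0.34  0.29 -0.01  1.91  0.01  0.94  0.28] F [0.2 0.4 0. ]
axes in binder (cols)
 [[ 0.     1.    -0.004]
 [ 1.    -0.    -0.003]
 [-0.003 -0.004 -1.   ]]
153 [0.00633676 0.12582162 0.10712663] 2.5386349713348118
tin 6566 ((457.95233154296875, -214.96719360351562), (104.52486419677734, 62.98048782348633), 86.94755554199219)
```

The leaf rests past upright at about 2.55 rad. Regrasping the tin.

Call:
arm_command:
  targets:
    - [[0,0,0.05,0,0,0],[0,0,0.05,0,0,0],[0,0,0.04,0,0,0],[0,0,0.02,0,0,0],[0,0,0.012,0,0,0],[0,0,0,0,0,0],[0,0,0,0,0,0]]

```text
clock: 18.88
position: [0.4585, -0.2168, 0.0305]
ee_rot: [2.273, 2.167, -0.007]
force: [0.2, 0.1, 0.2]
width: 0.849
gripper_force: 0.0
```

Call:
arm_command:
  targets:
    - [[0,0,0,0,0,0],[0,0,0,0,0,0],[0,0,0,0,0,0],[0,0,0,0,0,0]]
  jaw: 0.05
  newtons: 20

```text
clock: 19.38
position: [0.4581, -0.217, 0.0301]
ee_rot: [2.274, 2.167, -0.008]
force: [-1.3, -0.2, 6.1]
width: 0.65
gripper_force: 20.0
```

Call:
arm_command:
  targets:
    - [[0,0,-0.02,0,0,0],[0,0,-0.05,0,0,0],[0,0,-0.05,0,0,0],[0,0,-0.05,0,0,0],[0,0,-0.03,0,0,0],[0,0,0,0,0,0],[0,0,0,0,0,0]]

```text
clock: 20.25
position: [0.4579, -0.2159, 0.2286]
ee_rot: [-2.273, -2.166, 0.009]
force: [0.2, 0.9, -1.6]
width: 0.648
gripper_force: 20.0
```

```bash
python3 st.py
```

```text
20.25 bin [ 0.0196 -0.2371  0.2286] J [ 0.34  0.26 -0.    1.88  0.01  1.01  0.28] F [ 0.2  0.9 -1.6]
axes in binder (cols)
 [[ 0.     1.    -0.005]
 [ 1.    -0.    -0.003]
 [-0.003 -0.005 -1.   ]]
```

Call:
arm_command:
  targets:
    - [[0.03,0.0045,0,0,0,0],[0.05,0.0045,0,0,0,0],[0.05,0.0045,0,0,0,0],[0.05,0.0045,0,0,0,0],[0.05,0.0045,0,0,0,0],[0.05,0.0045,0,0,0,0],[0.032,0.0045,0,0,0,0],[0,0,0,0,0,0],[0,0,0,0,0,0]]

```text
clock: 21.38
position: [0.5044, 0.0931, 0.2271]
ee_rot: [-2.274, -2.166, 0.012]
force: [0.3, 0.7, -1.7]
width: 0.65
gripper_force: 20.0
```

Call:
arm_command:
  targets:
    - [[0,0,0.03,0,0,0],[0,0,0.02,0,0,0],[0,0,0.015,0,0,0],[0,0,0.015,0,0,0],[0,0,0.015,0,0,0],[0,0,0.015,0,0,0],[0,0,0.015,0,0,0],[0,0,0,0,0,0]]

```text
clock: 22.38
position: [0.5039, 0.0934, 0.1022]
ee_rot: [-2.273, -2.166, 0.011]
force: [0.3, -0.2, -0.6]
width: 0.647
gripper_force: 20.0
```

```bash
python3 st.py; python3 leaf.py d9; python3 - <<'E'
import cv2
cv2.imwrite('pics/d9v.png',cv2.resize(cv2.imread('pics/d9.png')[110:270,180:380],(750,600),interpolation=cv2.INTER_CUBIC))
E
```

```text
22.375 bin [0.0507 0.074  0.1022] J [-0.17  0.44 -0.16  1.99  0.11  0.73 -0.44] F [ 0.3 -0.2 -0.6]
axes in binder (cols)
 [[ 0.     1.    -0.006]
 [ 1.    -0.    -0.004]
 [-0.004 -0.006 -1.   ]]
194 [0.00274311 0.14233889 0.07512813] 2.7751387400013057
```

View pics/d9v.png

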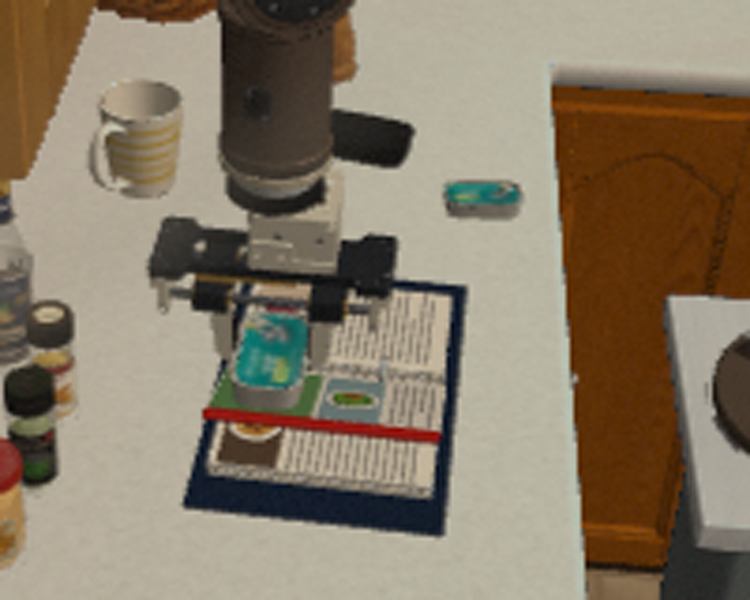

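The tin is on the green band, pressing the leaf down (bar at (320,423)). I'll continue down slowly.

Call:
arm_command:
  targets:
    - [[0,0.0005,0.01,0,0,0],[0.001,0,0.01,0,0,0],[0,0,0.01,0,0,0],[0,0,0.008,0,0,0],[0,0,0.005,0,0,0],[0,0,0.003,0,0,0],[0,0,0.002,0,0,0],[0,0,0,0,0,0],[0,0,0,0,0,0]]

```text
clock: 23.55
position: [0.5052, 0.0944, 0.0556]
ee_rot: [-2.274, -2.167, 0.008]
force: [-0.2, -0.4, -1.0]
width: 0.647
gripper_force: 20.0
```

```bash
python3 st.py; python3 leaf.py d10
```

```text
23.55 bin [0.0519 0.0751 0.0556] J [-0.18  0.51 -0.15  2.02  0.13  0.62 -0.46] F [-0.2 -0.4 -1. ]
axes in binder (cols)
 [[ 0.     1.    -0.003]
 [ 1.    -0.    -0.003]
 [-0.003 -0.003 -1.   ]]
258 [0.00241849 0.15067145 0.02766099] 3.0941012085270456
```

Call:
arm_command:
  targets:
    - [[0,0,0.002,0,0,0],[0,0,0.0015,0,0,0],[0,0,0,0,0,0],[0,0,0,0,0,0],[0,0,0,0,0,0]]

```text
clock: 24.22
position: [0.5051, 0.0944, 0.0521]
ee_rot: [-2.274, -2.167, 0.008]
force: [-0.4, -0.4, 4.5]
width: 0.644
gripper_force: 20.0
```

The 4.5 N reading shows the leaf is flat under the tin. Release and withdraw upwards.

Call:
arm_command:
  targets:
    - [[0,0,0,0,0,0],[0,0,0,0,0,0],[0,0,0,0,0,0],[0,0,0,0,0,0],[0,0,0,0,0,0]]
  jaw: 0.078

```text
clock: 24.85
position: [0.505, 0.0943, 0.0519]
ee_rot: [-2.274, -2.167, 0.008]
force: [0.5, -0.2, -0.3]
width: 0.852
gripper_force: 0.0
```

Call:
arm_command:
  targets:
    - [[0,0,-0.01,0,0,0],[0,0,-0.02,0,0,0],[0,0,-0.05,0,0,0],[0,0,-0.06,0,0,0],[-0.03,0,-0.05,0,0,0],[-0.05,0,0,0,0,0],[0,0,0,0,0,0],[0,0,0,0,0,0]]

```text
clock: 25.85
position: [0.5017, 0.0154, 0.2426]
ee_rot: [-2.274, -2.166, 0.007]
force: [-0.1, -0.5, 0.3]
width: 0.85
gripper_force: 0.0
```

```bash
python3 st.py; python3 leaf.py d11; python3 - <<'E'
from h import *
snap('wrist','w11.png')
p,px,z=cloud('w11');P=p.reshape(-1,3);C=px.reshape(-1,3).astype(int)
ax=np.array([.9988,-.048]);ay=np.array([.048,.9988]);c=np.array([.4497,.0219])
b=np.stack([(P[:,:2]-c)@ax,(P[:,:2]-c)@ay,P[:,2]],1)
m=(b[:,2]>.041)&(b[:,2]<.056)&(abs(b[:,0]-.051)<.06)&(abs(b[:,1]-.078)<.075)
print('tin',m.sum(),cv2.minAreaRect((b[m][:,:2]*1000).astype(np.float32)),np.median(b[m],0))
red=(C[:,0]>80)&(C[:,1]<.45*C[:,0])&(C[:,2]<.45*C[:,0])&(abs(b[:,0])<.12)&(abs(b[:,1]-.14)<.03)
print('bar',np.median(b[red],0))
cv2.imwrite('pics/w11v.png',cv2.imread('pics/w11.png'))
E
```

```text
25.85 bin [ 0.0522 -0.004   0.2426] J [-0.02  0.25 -0.14  1.86  0.04  1.04 -0.23] F [-0.1 -0.5  0.3]
axes in binder (cols)
 [[ 0.001  1.    -0.004]
 [ 1.    -0.001 -0.003]
 [-0.003 -0.004 -1.   ]]
227 [0.00356542 0.14969037 0.02396827] 3.118427193823647
tin 7249 ((51.94379425048828, 77.11256408691406), (103.82728576660156, 62.802547454833984), 89.91909790039062) [0.05209832 0.0799481  0.04532796]
bar [0.00466217 0.14453022 0.02466579]
```

View pics/w11v.png

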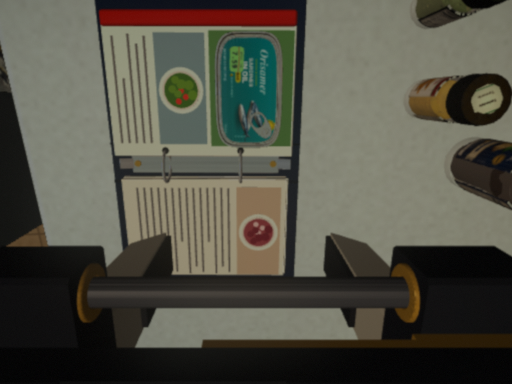

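The leaf is flat on the left (red bar at (198,18)) and the tin lies centred on the green band at (248,88), with the recipe uncovered. Handing in.

```bash
python3 -c "
from cell import arm
print(arm.sign_off())"
```

```text
the job is handed in; nothing more can be done
None
```

The job is handed in, with no verdict returned: the leaf lies flat on the left, and the tin sits lengthwise on the green band, within about 1 mm of its centre by the last wrist-camera measurement, with the recipe uncovered.

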